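Seat a painting panel on the tilting board and hold the board at its angle mark

ROBOT

A 7-joint arm with a two-finger parallel gripper is mounted at the origin on the work surface. World frame = base frame: x ahead of the robot, y to its left, z up, the work surface at z = 0. Lengths are in m, angles in rad, forces in N, time in s.
With the tool pointing down it reaches from about 0.4 to 0.85 m from the base axis. Payload 4.5 kg.
Tool frame: the origin (TCP) lies where the fingers leave the gripper's body, on its centre line; the fingertips stand 73 mm ahead of it and the grasp point (between the pads) lies 54 mm ahead of it; x points along the fingers, y is the direction in which the jaws open and shut, and the axes are right-handed (so a half turn about x gives the same grasp; the last joint's range is limited). The gripper opens to 85 mm and grips with 20 to 120 N. Pads are 22 mm wide; open, the fingers measure 114 mm over their backs; the gripper's body (76 mm by 85 mm) begins 54 mm behind the grasp point. The pads swing forward as they close: fully open they stand 13 mm farther back than shut.
Start: joints at [-1.235, 0.689, -0.195, 1.565, 0.157, 0.902, -0.215], TCP at [0.186, 0.597, 0.304] pointing down, gripper open.
Joint ranges: [-3.01, 3.01], [-0.46, 2.08], [-1.47, 1.51], [0.13, 2.56], [-1, 4.14], [0.04, 2.09], [-2.66, 2.66]. Speed limits (rad/s): [2.57, 2.57, 3.14, 3.14, 3.14, 3.14, 3.14].

INTERFACE

Orientations are given as a unit quaternion [w, x, y, z].
In Python, from cell import get_obs, camera, manip, finder gives the robot as it stands. The module is installed in compiled form; this text tells all that it offers.
- The arm moves only by the tool step_arm, never from a script. Its argument "targets" is a list that holds one entry, the list of rows, each a list of 5 numbers: the shift along the tool's x, y, z in units of 30 mm (1.0 is 30 mm), then the turn about the tool's x in units of 6 degrees (1.0 is 6 degrees), then the closure in counts, from 0 (fully open) to 255 (shut). In form: [[[dx, dy, dz, spin, fingers], ...]]. A call has 1 to 8 rows; each row is the pose to reach, as a shift and turn from the pose commanded when the call began, along the tool's axes at that moment; what a row does not reach only later rows make up. A row lasts 1/12 s, in which the tool goes at most 41.7 mm and 7.16 degrees, less where a joint would pass 70% of its speed; a pose out of reach is approached as far as the arm can. A call with a gripper value outside its range is refused whole. The fingers move at their own pace and stop on an object; "newtons" is the grip in N (left out, the last holds). Time passes only in rows, so rows that repeat a pose let the fingers close. It gives the time, the measured TCP pose, the force and the opening at its end, in the units of the state.
- get_obs(): the state, without advancing time (a new reading comes with each control period).
- camera(name): name is "scene" or "top" or "wrist"; returns a dict with "image" (400x640x3 uint8, red, green, blue), "mtx" (3x3 intrinsics, pixels), "R" (3x3) and "t" (3): a world point X has camera coordinates R X + t; the wrist camera has in their place "T_tool_cam" (4x4, takes a point from camera to tool coordinates, whose origin is the TCP and whose axes are the tool frame's). Camera axes: x right, y down, z forward; pixel columns grow to the right and rows downward; lengths in m; the calibration is good to about 2 mm. A picture is of the moment at which its call begins: read the wrist's pose just before it. There is no depth.
- manip.close_job(): hands the job in, once; it reports no verdict.
Trained networks look in a picture, given as the dict that the camera call returned (one of the last four; its "shot" number tells which), for a name from the list of things; names that differ only in an ending like _2 or _b are one class to them, and where a whole thing is asked for, a point or a joint stands for the part that bears it (a point fixed in the world has none). Each returns a list of dicts, best first, with "conf" (0 to 1); they miss things now and then, are a little off and sometimes report something else, mostly with a low value. They report only what shows in the picture. A call takes as long as a camera call.
- finder.silhouettes(name, picture): "region" (400x640 bool, what is visible of it) and "xy" ([column, row] as shares, 0 to 1, of the picture: columns of its width, rows of its height, amid what is visible of it).
- finder.spot_point(name, picture): "xy" ([column, row] as shares, 0 to 1, of the picture: columns of its width, rows of its height: a listed point, or the origin of a listed thing).
The state is a dict: "clock": time; "joints": joint angles; "qd": joint speeds; "effort": joint torques, N m; "tcp_pos": TCP position; "tcp_rot": TCP orientation; "wrist_force": force on the tool from outside, world axes, zero at the start; "ft_torque": the same for the moment, N m; "gripper_width": opening from 0.0 (shut) to 1.0 (fully open).
Only numpy, scipy, OpenCV 4.12 (cv2) and the standard library are available. Lean on these libraries where they do the work, as an engineer would, in place of code of your own. Each camera call takes 0.05 s, during which the arm holds its last target.

TASK

Get the painting panel ready on the tilting board: with the board lying flat, slide the loose panel square and flush into the board's corner, against both the bottom ledge and the side batten. Then lift the board by its bar handle until its brass pointer stands at the red clip on the quadrant, the panel still home in its corner, and keep holding it there by the handle so that I can tighten the wing nut: the stay is loose, so your program finishes while holding. Leave the red clip where I set it, and leave the other things on the table where they are.

Things in the scene. Friction and masses are not known exactly. Their poses are not given: they have to be found in the camera images.
- easel: Fixed wooden base of the tilting board, about 326 x 392 mm, rails 54 mm high. Origin on the table under the middle of the hinge line; +x runs level from the hinge line (robot side) to the board's free far edge, +y along the hinge line to the left (quadrant and batten side), z up. The hinge line is parallel to y, 60 mm above the origin. Its place and yaw differ from start to start.
- board (a joint): Angle (rad) of the hinged plywood board: 0 lying flat, growing as the far edge rises, stop at 1.0. Board 310 mm (x, from the hinge line) x 400 mm (y, centred) x 10 mm thick, mid-plane on the hinge line, so its top face is 65 mm above the table when flat. About 0.7 kg; the hinge is free: let go, it falls flat.
- board_corner (a point): Inner corner, on the board's top face, of the dark bottom ledge (along the hinge edge, x = 0 to 16 mm, full width) and the dark side batten (y = 184 to 200 mm, x = 16 to 206 mm), both 14 mm above the face. At x = 16, y = 184 mm of the base and 65 mm above the table when flat. Axes tilt with the board: x away from the ledge, y towards the batten, z out of the face.
- panel: Loose painting panel, pale abstract landscape on a white face, 160 mm (its x) x 140 mm (its y) x 18 mm thick, about 0.24 kg, lying face up on the board, its middle 15 to 35 mm too far from the ledge and 19 to 54 mm too far from the batten, turned up to 0.2 rad. Origin at the centre of its underside; x points away from the ledge and y to the batten when square.
- panel_corner (a point): The panel's own corner that belongs in the board's corner: underside, x = -80 mm, y = +70 mm from the panel's origin, axes as the panel's. It meets board_corner when the panel is home.
- handle: Black tube grip of the steel bar handle on the board's top face near its far edge: 14 mm thick, 84 mm long, parallel to the hinge line, free to turn on its bar. Origin at the tube's centre, 285 mm from the hinge line along the board, 38 mm above the face (103 mm above the table when flat); it moves with the board. The bar's two 11 mm posts stand 52 mm either side of its middle.
- pointer (a point): Outer end of the brass pointer on the board's left side, 240 mm from the hinge line, y = +208 mm of the base. Axes as the board's. The quadrant beside it is a 4 mm thick upright steel arc strip fixed to the base, 208 to 236 mm from the hinge line, rising to about 240 mm above the table.
- clip (a joint): Angle (rad) at which the red clip sits on the quadrant, measured as for board (0 = level): the angle wanted for the board. It differs from start to start, 0.30 to 0.62. Stiff to move.
- clip_mark (a point): Middle of the red clip (16 x 18 x 11 mm with a small round thumb screw) where it meets the quadrant's rim, 240 mm from the hinge line, at y = +208 mm; when board equals clip the pointer's end meets it. Its x axis points outward from the hinge line at the clip's angle.
- tube_ochre: Bystander: aluminium paint tube with an ochre band, about 100 x 34 x 26 mm, lying to the right of the base. Origin under its middle.
- tube_blue: Bystander: aluminium paint tube with a blue band, about 100 x 34 x 26 mm, lying beyond the far edge of the base. Origin under its middle.
- tape_roll: Bystander: roll of masking tape, 90 mm across, 25 mm high, lying flat. Origin at the centre of its underside.
- brush_jar: Bystander: glass jar, 76 mm across and 100 mm high, with paint brushes standing in it up to 240 mm. Origin at the centre of its underside.
- spray_can: Bystander: blue-grey varnish can, 66 mm across, 190 mm high, upright. Origin at the centre of its underside.
- medium_jar: Bystander: closed amber jar, 70 mm across, 85 mm high. Origin at the centre of its underside.
- apple: Bystander: red apple, 76 mm across, 66 mm high. Origin at the centre of its underside.

How it is judged:
On the way, in this order (a step that is already met when the one before it is completed fails the run):
1. the panel lies square and flush in the corner with the board still flat (value of joint board below 0.04 rad and x of panel_corner in the frame of board_corner between -0.003 and 0.003 m and y of panel_corner in the frame of board_corner between -0.003 and 0.003 m and z of panel_corner in the frame of board_corner between -0.004 and 0.004 m and angle between the x axis of panel_corner and the x axis of board_corner, either way round below 0.03 rad), for 0.3 s.
2. the board is held by its handle at the red clip, the panel still in its corner (angle between the x axis of pointer and the x axis of clip_mark, either way round below 0.05 rad and contact force between the fingers and handle above 2 N and x of panel_corner in the frame of board_corner between -0.003 and 0.003 m and y of panel_corner in the frame of board_corner between -0.003 and 0.003 m and z of panel_corner in the frame of board_corner between -0.004 and 0.004 m and angle between the x axis of panel_corner and the x axis of board_corner, either way round below 0.03 rad), for 0.3 s.
At the end, for the whole second after the job is handed in: The gripper holds the board by its bar handle (fingers press on it with more than 2 N), the board is at rest within 0.05 rad of the red clip's angle, and the panel's corner is within 3 mm of the board's corner along both fences, on the board's face, and square within 0.03 rad (all of step 2 and velocity of joint board between -0.05 and 0.05 rad/s); the arm keeps its last pose, push and grip.
It fails at once if another thing on the table is pushed out of its place (more than 25 mm) (distance of any of tube_ochre, tube_blue, tape_roll, brush_jar, spray_can, medium_jar, apple from where it was at the start of the episode above 0.025 m).
It fails at once if the red clip is shifted along the quadrant (more than 6 mm) (distance of clip_mark from where it was at the start of the episode above 0.006 m).
It also fails if it takes over 64 s, if anything falls off the work surface, if the arm or the gripper's body presses on something with over 40 N, if the wrist force passes 120 N, or if a joint passes its speed limit or range.

## Working session

There is one attempt and no reset: what is moved stays moved. The work goes in short steps, Python scripts to look and compute and a tool call to move; the robot and the scene stay as the last step left them, time stands still between calls to the robot, and variables do not carry over. Pictures are saved under pics/ and viewed, and the job is handed in when it is done.

Besides the shell and the picture viewer there is one more tool, called after "Emit:" by a JSON object that holds its "api" and its "payload". step_arm: Moves the arm, as the interface text tells. Its arguments: {"type":"object","properties":{"targets":{"type":"array"},"newtons":{"type":"number"}},"required":["targets"]}

```bash
mkdir -p pics; ls; cat > h.py <<'E'
import numpy as np, cv2, pickle
from cell import get_obs, camera, manip, finder
from scipy.spatial.transform import Rotation as Ro
def save(p,n): cv2.imwrite(f'pics/{n}.png', cv2.cvtColor(p['image'],cv2.COLOR_RGB2BGR))
def ray(p,uv,obs=None):
    k=np.linalg.inv(p['mtx'])@np.array([uv[0],uv[1],1.0])
    if 'R' in p:
        R=p['R'];t=p['t'];return -R.T@t, R.T@k
    T=p['T_tool_cam']; q=np.array(obs['tcp_rot']); Rt=Ro.from_quat(q[[1,2,3,0]]).as_matrix()
    return Rt@T[:3,3]+np.array(obs['tcp_pos']), Rt@T[:3,:3]@k
def atz(p,uv,z,obs=None):
    o,d=ray(p,uv,obs); return o+d*(z-o[2])/d[2]
def px(e): return np.array(e['xy'])*[640,400]
def proj(p,X,obs=None):
    X=np.atleast_2d(X)
    if 'R' in p: c=X@p['R'].T+p['t']
    else:
        T=p['T_tool_cam']; q=np.array(obs['tcp_rot']); Rt=Ro.from_quat(q[[1,2,3,0]]).as_matrix()
        tl=(X-np.array(obs['tcp_pos']))@Rt; c=(tl-T[:3,3])@T[:3,:3]
    u=c@p['mtx'].T; return u[:,:2]/u[:,2:]
E
python3 - <<'E'
from h import *
o=get_obs(); print({k:np.round(v,3) for k,v in o.items()})
for n in ['scene','top','wrist']:
    p=camera(n); save(p,n+'0'); 
    if 'R' in p: print(n,np.round(-p['R'].T@p['t'],3))
    for nm in ['easel','board_corner','panel','panel_corner','handle','pointer','clip_mark']:
        r=finder.spot_point(nm,p)
        print(n,nm,[(np.round(px(e),1).tolist(),round(e['conf'],2)) for e in r[:2]])
E
```

```text
pics
{'clock': np.float64(0.0), 'joints': array([-1.235,  0.69 , -0.195,  1.566,  0.157,  0.902, -0.215]), 'qd': array([ 0.001,  0.001,  0.   ,  0.001,  0.001, -0.001,  0.   ]), 'effort': array([-0.0000e+00, -5.3961e+01, -1.2660e+00, -1.5854e+01,  9.0000e-03,
        9.0000e-03, -0.0000e+00]), 'tcp_pos': array([0.186, 0.596, 0.303]), 'tcp_rot': array([ 0.699,  0.106,  0.699, -0.107]), 'wrist_force': array([-0.033,  0.671,  0.322]), 'ft_torque': array([-0.002, -0.057, -0.017]), 'gripper_width': np.float64(1.001)}
scene [ 1.402 -0.488  0.751]
scene easel [([280.9, 194.0], 0.62)]
scene board_corner [([338.4, 167.6], 0.89)]
scene panel [([326.7, 192.3], 0.76), ([292.3, 296.3], 0.74)]
scene panel_corner [([337.8, 175.1], 0.67), ([383.7, 201.7], 0.3)]
scene handle []
scene pointer [([381.9, 207.3], 0.61), ([458.5, 195.6], 0.52)]
scene clip_mark [([375.5, 157.4], 0.44)]
top [ 0.397 -0.076  1.617]
top easel [([322.8, 256.2], 0.7)]
top board_corner [([263.8, 250.9], 0.83)]
top panel [([295.5, 214.2], 0.83)]
top panel_corner [([264.4, 237.0], 0.73)]
top handle [([325.1, 167.7], 0.54), ([263.3, 249.7], 0.35)]
top pointer [([262.8, 178.9], 0.63)]
top clip_mark [([252.3, 185.7], 0.41)]
wrist easel []
wrist board_corner []
wrist panel []
wrist panel_corner []
wrist handle []
wrist pointer []
wrist clip_mark []
```

View pics/scene0.png

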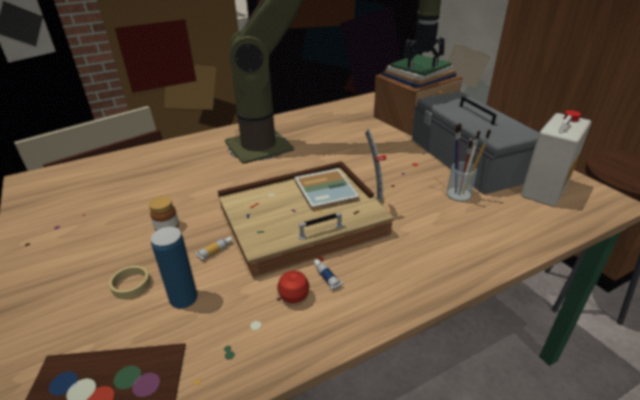

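View pics/top0.png

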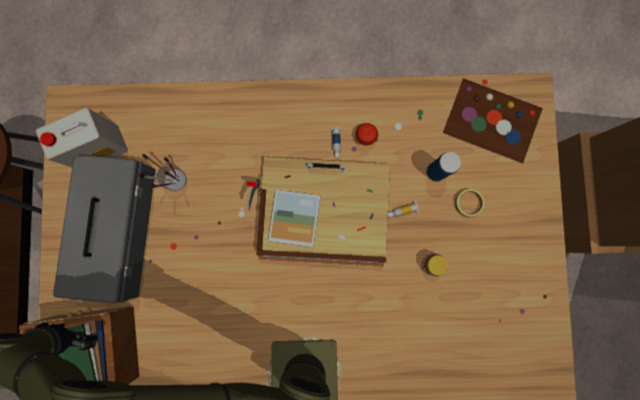

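```bash
python3 - <<'E'
import cv2
a=cv2.imread('pics/top0.png')[130:290,220:400]; cv2.imwrite('pics/topc.png',cv2.resize(a,None,fx=3.6,fy=3.6,interpolation=cv2.INTER_CUBIC))
a=cv2.imread('pics/scene0.png')[110:350,170:510]; cv2.imwrite('pics/scenec.png',cv2.resize(a,None,fx=2.3,fy=2.3,interpolation=cv2.INTER_CUBIC))
E
```

```text
(no output)
```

View pics/topc.png

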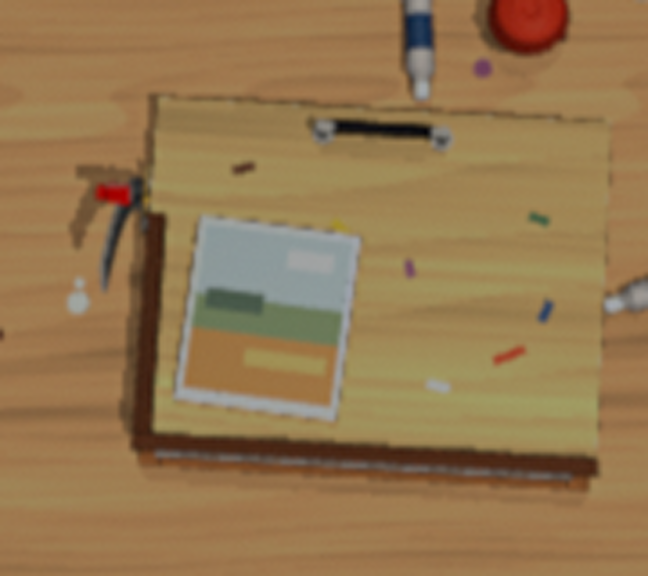

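View pics/scenec.png

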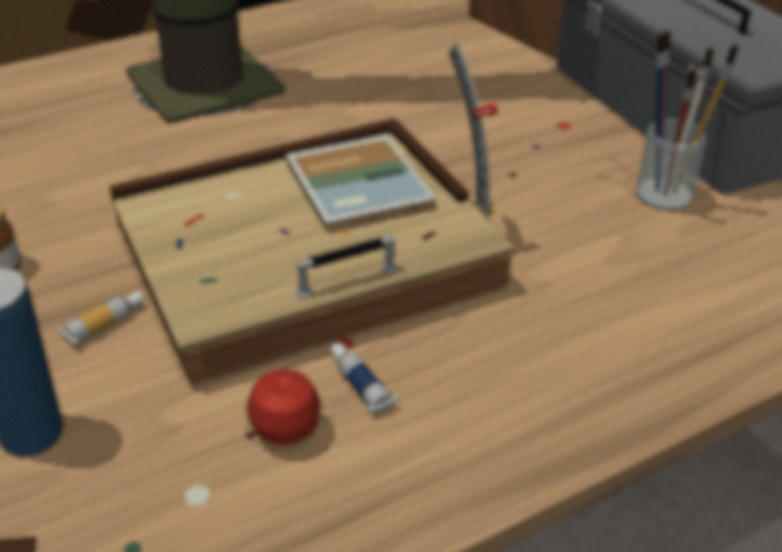

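The scene shows the flat board with the panel near its corner and a red clip at about (375,157) in scene and (251,184) in top. I'll fit the easel pose next.

```bash
cat > fit.py <<'E'
from h import *
from scipy.optimize import least_squares
def E2W(e,X):
    x,y,a=e; c,s=np.cos(a),np.sin(a); X=np.atleast_2d(X)
    return np.c_[x+c*X[:,0]-s*X[:,1], y+s*X[:,0]+c*X[:,1], X[:,2]]
E
python3 - <<'E'
from fit import *
p=camera('top'); s=camera('scene')
c=lambda u,v:np.array([220+u/3.6,130+v/3.6]); d=lambda u,v:np.array([170+u/2.3,110+v/2.3])
tp=[((155,96),(.310,.2,.065)),((608,122),(.310,-.2,.065)),((597,458),(.016,-.2,.079)),((165,215),(.206,.184,.079)),((381,129),(.285,0,.108)),((155,434),(.016,.184,.065))]
sp=[((510,255),(.310,.2,.065)),((188,350),(.310,-.2,.065)),((347,252),(.285,0,.103)),((116,188),(0,-.2,.079)),((395,121),(0,.2,.079)),((465,195),(.206,.19,.079))]
A=np.array([b for _,b in tp]);B=np.array([b for _,b in sp])
ua=np.array([c(*a) for a,_ in tp]);ub=np.array([d(*a) for a,_ in sp])
f=lambda e:np.r_[(proj(p,E2W(e,A))-ua).ravel(),(proj(s,E2W(e,B))-ub).ravel()]
r=least_squares(f,[.4,.0,0],loss='soft_l1'); print(r.x,np.round(f(r.x).reshape(-1,2),1).tolist())
r1=least_squares(lambda e:f(e)[:12],[.4,.0,0]);print('top only',r1.x)
e=r.x; np.save('easel.npy',e)
# panel top corners
pc=[(203,217),(359,238),(336,418),(177,400)]  # FL FR NR NL
W=np.array([atz(p,c(*q),.083) for q in pc]); 
a=e[2];R=np.array([[np.cos(a),np.sin(a)],[-np.sin(a),np.cos(a)]])
L=(W[:,:2]-e[:2])@R.T; print('panel corners easel',np.round(L,4).tolist(), 'ctr',L.mean(0))
print('lens',np.linalg.norm(L[0]-L[3]),np.linalg.norm(L[0]-L[1]))
# clip
def clip(th):
    return E2W(e,[[.240*np.cos(th),.208,.060+.240*np.sin(th)]])
for th in np.arange(.25,.7,.05): print(round(th,2),np.round(proj(p,clip(th))[0],1),np.round(proj(s,clip(th))[0],1))
print('pointer',proj(p,clip(0)),proj(s,clip(0)))
o=get_obs();q=np.array(o['tcp_rot']);print(np.round(Ro.from_quat(q[[1,2,3,0]]).as_matrix(),3), o['clock'])
for n,z in [('tube_ochre',.013),('tube_blue',.013),('apple',.033),('spray_can',.1),('brush_jar',.05)]:
    r=finder.silhouettes(n,p)
    if r: 
        w=atz(p,px(r[0]),z); print(n,np.round((R@(w[:2]-e[:2])),3))
for cam,nm in ((p,'top'),(s,'scene')):
    for q in finder.silhouettes('clip',cam)[:2]:
        ys,xs=np.nonzero(q['region']); print(nm,q['conf'],xs.mean(),ys.mean(),xs.min(),xs.max(),ys.min(),ys.max())
print(proj(p,E2W(e,[[0,.208,.06]])))
E
```

```text
[ 0.36243599 -0.0599324  -0.07768276] [[0.1, -0.2], [0.5, -0.9], [0.4, -0.6], [-0.3, -1.0], [-0.1, -0.6], [-1.0, -0.6], [2.3, -4.6], [-3.2, -2.0], [0.4, -0.2], [-3.4, -1.6], [-0.2, -2.5], [-0.8, -1.6]]
top only [ 0.3604094  -0.06026217 -0.07678558]
panel corners easel [[0.2025, 0.1494], [0.1914, 0.0138], [0.0362, 0.0251], [0.0442, 0.1617]] ctr [0.1185962  0.08751333]
lens 0.15875139170688413 0.1360210652035113
0.25 [256.6 178.1] [382.8 184.1]
0.3 [256.  178.7] [382.5 179.9]
0.35 [255.4 179.4] [382.  175.7]
0.4 [254.8 180.4] [381.4 171.4]
0.45 [254.1 181.5] [380.7 167. ]
0.5 [253.5 182.9] [379.9 162.6]
0.55 [252.8 184.5] [379.  158.2]
0.6 [252.2 186.3] [378.  153.9]
0.65 [251.5 188.3] [376.9 149.5]
pointer [[259.38929256 178.38914516]] [[382.78435008 203.41316597]]
[[ 0.     0.297  0.955]
 [ 0.     0.955 -0.297]
 [-1.     0.    -0.   ]] 1.3
tube_ochre [ 0.161 -0.258]
tube_blue [ 0.389 -0.033]
apple [ 0.409 -0.13 ]
spray_can [ 0.299 -0.353]
brush_jar [0.231 0.493]
scene 0.41 381.5245901639344 158.18032786885246 376 387 155 161
[[254.25614446 254.65252265]]
```

The fit puts the panel about 22 mm from the ledge and 27 mm from the batten, turned −0.08 rad. The clip is at about 0.55 rad. I'll move above the board next.

```bash
cat >> fit.py <<'E'
def go(tgt, yaw=None, e=None, o=None, verbose=True):
    """tgt easel xyz of TCP; yaw of tool z rel. easel x. returns row units"""
    e=np.load('easel.npy') if e is None else e
    o=get_obs() if o is None else o
    q=np.array(o['tcp_rot']);R=Ro.from_quat(q[[1,2,3,0]]).as_matrix()
    w=E2W(e,[tgt])[0]-o['tcp_pos']; sh=R.T@w/0.03
    cur=np.arctan2(R[1,2],R[0,2])-e[2]
    sp=0 if yaw is None else -np.degrees(yaw-cur)/6
    a=e[2];l=np.array(o['tcp_pos'])[:2]-e[:2];l=np.array([np.cos(a)*l[0]+np.sin(a)*l[1],-np.sin(a)*l[0]+np.cos(a)*l[1]])
    if verbose: print('t',round(float(o['clock']),2),'easel TCP',np.round(l,4),'z',round(float(o['tcp_pos'][2]),4),'yaw',round(cur,3),'F',np.round(o['wrist_force'],1),'w',round(float(o['gripper_width']),3))
    print('shift',np.round(sh,2),'spin',round(sp,2))
E
python3 -c "
from fit import *
go([.232,.09,.30],0)"
```

```text
t 1.65 easel TCP [-0.2271  0.641 ] z 0.3039 yaw -0.224 F [-0.1  0.6  0.4] w 0.998
shift [  0.13 -14.51  19.  ] spin -2.14
```

Emit:
{"api": "step_arm", "payload": {"targets": [[[-2, -0.8, 1.05, 0, 128], [-2, -1.65, 2.15, 0, 128], [-2, -2.5, 3.2, -0.5, 128], [-2, -3.3, 4.3, -1, 128], [-2, -4.15, 5.4, -1.5, 128], [-2, -5, 6.5, -2.1, 128], [-2, -5.8, 7.6, -2.1, 128], [-2, -6.6, 8.6, -2.1, 128]]], "newtons": 40}}

```text
clock: 2.32
tcp_pos: [0.366, 0.3412, 0.3642]
tcp_rot: [0.707, 0.029, 0.706, -0.029]
wrist_force: [0.7, -0.1, -0.4]
gripper_width: 0.496
```

```bash
python3 -c "
from fit import *
go([.232,.09,.34],0)"
```

```text
t 2.32 easel TCP [-0.0276  0.4002] z 0.3642 yaw -0.004 F [ 0.7 -0.1 -0.4] w 0.496
shift [  0.8  -10.31   8.69] spin -0.04
```

Emit:
{"api": "step_arm", "payload": {"targets": [[[0, -1.05, 0.8, 0, 128], [0, -2.1, 1.6, 0, 128], [0, -3.1, 2.5, 0, 128], [0, -4.2, 3.3, 0, 128], [0, -5.2, 4.2, 0, 128], [0, -6.2, 5.1, 0, 128], [0, -7.2, 6, 0, 128], [0, -8.2, 6.9, 0, 128]]]}}

```text
clock: 2.98
tcp_pos: [0.5521, 0.0789, 0.3641]
tcp_rot: [0.707, 0.029, 0.706, -0.029]
wrist_force: [-0.0, 0.4, -1.3]
gripper_width: 0.496
```

```bash
python3 - <<'E'
from fit import *
go([.232,.09,.25],0)
o=get_obs();p=camera('wrist');save(p,'w1')
E
```

```text
t 2.98 easel TCP [0.1783 0.1532] z 0.3641 yaw -0.004 F [-0.   0.4 -1.3] w 0.496
shift [ 3.8 -2.1  1.8] spin -0.04
```

View pics/w1.png

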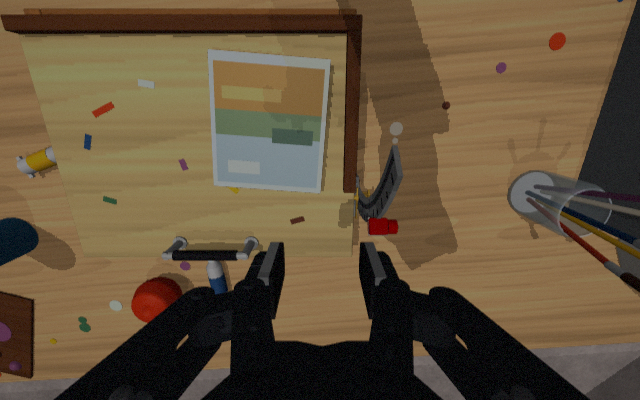

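```bash
python3 - <<'E'
import cv2
a=cv2.imread('pics/w1.png'); 
cv2.imwrite('pics/w1a.png',cv2.resize(a[0:270,200:410],None,fx=2.2,fy=2.2,interpolation=cv2.INTER_CUBIC)); cv2.imwrite('pics/w1b.png',cv2.resize(a[0:270,0:210],None,fx=2.2,fy=2.2,interpolation=cv2.INTER_CUBIC))
E
```

```text
(no output)
```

View pics/w1a.png

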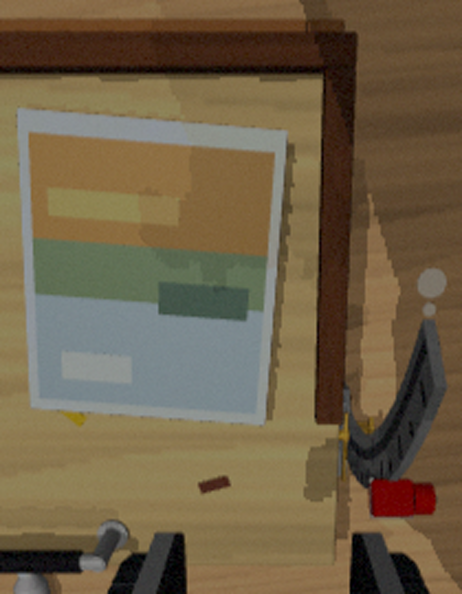

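View pics/w1b.png

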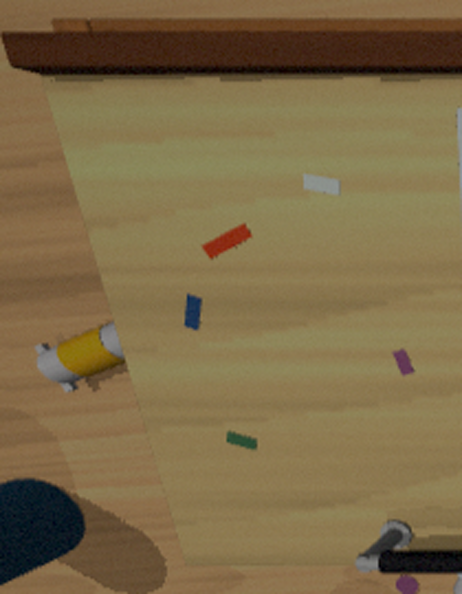

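```bash
python3 - <<'E'
from fit import *
o=get_obs();p=camera('wrist')
a=lambda u,v:np.array([200+u/2.2,v/2.2]); b=lambda u,v:np.array([u/2.2,v/2.2])
P=[(a(356,33),(0,.2,.079)),(a(323,74),(.016,.184,.065)),(a(315,424),(.206,.184,.065)),(a(336,563),(.31,.2,.065)),(b(3,32),(0,-.2,.079)),(b(12,66),(.016,-.2,.079)),(b(186,564),(.31,-.2,.065)),(b(45,78),(.016,-.2,.065))]
u=np.array([i for i,_ in P]);X=np.array([i for _,i in P])
f=lambda e:(proj(p,E2W(e,X),o)-u).ravel()
r=least_squares(f,np.load('easel.npy'),loss='soft_l1');e=r.x;print(e,np.round(f(e).reshape(-1,2),1).tolist())
np.save('easel.npy',e)
pc=[a(33,406),a(265,424),a(287,130),a(18,109)]
W=np.array([atz(p,q,.083,o) for q in pc]);s=e[2];R=np.array([[np.cos(s),np.sin(s)],[-np.sin(s),np.cos(s)]])
L=(W[:,:2]-e[:2])@R.T;print(np.round(L,4).tolist(),L.mean(0),np.linalg.norm(L[0]-L[1]),np.linalg.norm(L[1]-L[2]))
# fingertip depth: pads inner tips at px ~(279,243),(363,243); gap .0425
q=np.array([[xx,sy*(.0425*.5),0.0] for xx in (.055,.06,.065,.07,.075) for sy in (-1,1)])
T=p['T_tool_cam'];c=(q-T[:3,3])@T[:3,:3];v=c@p['mtx'].T;print(np.round(v[:,:2]/v[:,2:],1).tolist())
print(np.round(T,3).tolist())
go([.232,.09,.25],0)
th=np.arange(.4,.7,.05);print(np.round(proj(p,E2W(e,np.c_[.24*np.cos(th),0*th+.208,.06+.24*np.sin(th)]),o),1).tolist())
E
```

```text
[ 0.36585691 -0.06869882 -0.09655218] [[1.2, -0.5], [0.1, 0.6], [-0.4, -1.9], [-1.0, 1.6], [-0.4, 0.2], [0.7, 1.2], [1.2, -0.1], [-1.4, -1.2]]
[[0.1926, 0.0157], [0.2033, 0.1534], [0.0448, 0.1648], [0.0351, 0.0269]] [0.11896148 0.09019433] 0.1381296007660207 0.15897199547372315
[[278.7, 272.4], [360.8, 272.4], [280.1, 267.2], [359.5, 267.2], [281.3, 262.3], [358.4, 262.3], [282.5, 257.7], [357.3, 257.7], [283.7, 253.4], [356.2, 253.4]]
[[0.001, -0.31, 0.951, -0.071], [1.0, -0.0, -0.001, 0.001], [0.001, 0.951, 0.31, -0.081], [0.0, 0.0, 0.0, 1.0]]
t 3.08 easel TCP [0.1746 0.1588] z 0.3635 yaw 0.002 F [-0.9 -0.8 -0.1] w 0.495
shift [ 3.8  -2.28  1.9 ] spin 0.02
[[369.7, 227.2], [371.5, 227.1], [373.6, 226.5], [375.8, 225.1], [378.2, 223.0], [380.7, 220.0]]
```

```bash
python3 - <<'E'
from fit import *
for i in range(5):
    o=get_obs();print(np.round(o['tcp_pos'],4),np.round(o['tcp_rot'],4),np.round(o['joints'],4),np.round(o['qd'],3));p=camera('wrist')
save(p,'w2')
a=cv2.imread('pics/w1.png');b=cv2.imread('pics/w2.png')
print(cv2.phaseCorrelate(a[:200,:,1].astype('f4'),b[:200,:,1].astype('f4')))
E
```

```text
[0.5549 0.0725 0.3635] [ 0.7074  0.0318  0.7052 -0.0352] [-0.0552  0.5353 -0.2606  1.6884  0.1706  0.9384  1.094 ] [-0.072 -0.027 -0.096  0.071 -0.053 -0.006 -0.057]
[0.5529 0.0766 0.3635] [ 0.7067  0.0312  0.7061 -0.0324] [-0.0585  0.5342 -0.2651  1.6912  0.1686  0.9382  1.0925] [-0.06  -0.021 -0.075  0.044 -0.028 -0.003 -0.013]
[0.5516 0.0795 0.3636] [ 0.7064  0.0301  0.7066 -0.0301] [-0.0612  0.5333 -0.2682  1.6929  0.1677  0.9382  1.0922] [-0.045 -0.014 -0.047  0.025 -0.01  -0.003 -0.003]
[0.5509 0.0812 0.3637] [ 0.7063  0.0293  0.7067 -0.0287] [-0.0629  0.5327 -0.2699  1.6938  0.1675  0.9381  1.0922] [-0.028 -0.008 -0.022  0.013 -0.001 -0.001  0.001]
[0.5505 0.0821 0.3639] [ 0.7063  0.0286  0.7068 -0.0279] [-0.0641  0.5323 -0.2707  1.6943  0.1676  0.9381  1.0922] [-0.017 -0.007 -0.007  0.003  0.003  0.002  0.001]
((-2.5657695446870434, 1.5839430968335364), 0.9738536380529403)
```

```bash
python3 - <<'E'
from fit import *
p=camera('wrist')
o=dict(tcp_pos=[.5521,.0789,.3641],tcp_rot=[.707,.029,.706,-.029])
a=lambda u,v:np.array([200+u/2.2,v/2.2]); b=lambda u,v:np.array([u/2.2,v/2.2])
P=[(a(356,33),(0,.2,.079)),(a(323,74),(.016,.184,.065)),(a(315,424),(.206,.184,.065)),(a(336,563),(.31,.2,.065)),(b(3,32),(0,-.2,.079)),(b(12,66),(.016,-.2,.079)),(b(186,564),(.31,-.2,.065)),(b(45,78),(.016,-.2,.065))]
u=np.array([i for i,_ in P]);X=np.array([i for _,i in P])
f=lambda e:(proj(p,E2W(e,X),o)-u).ravel()
r=least_squares(f,np.load('easel.npy'),loss='soft_l1');e=r.x;print(e,np.round(f(e).reshape(-1,2),1).tolist())
np.save('easel.npy',e)
pc=[a(33,406),a(265,424),a(287,130),a(18,109)]
W=np.array([atz(p,q,.083,o) for q in pc]);s=e[2];R=np.array([[np.cos(s),np.sin(s)],[-np.sin(s),np.cos(s)]])
L=(W[:,:2]-e[:2])@R.T;print(np.round(L,4).tolist(),L.mean(0))
go([.232,.093,.16],0)
th=np.arange(.3,.7,.05);print(np.round(proj(p,E2W(e,np.c_[.24*np.cos(th),0*th+.208,.06+.24*np.sin(th)]),o),1).tolist())
E
```

```text
[ 0.36133954 -0.05882107 -0.08297949] [[1.6, -0.4], [0.5, 0.7], [0.1, -2.1], [-0.5, 1.5], [-0.9, -0.0], [0.2, 1.1], [0.4, 0.9], [-1.9, -1.2]]
[[0.1926, 0.0151], [0.2036, 0.1526], [0.0448, 0.164], [0.0352, 0.0261]] [0.11904912 0.08944249]
t 3.38 easel TCP [0.1767 0.1566] z 0.364 yaw 0.004 F [-0.5  0.3  0.1] w 0.497
shift [ 6.8  -2.13  1.84] spin 0.04
[[367.3, 225.2], [369.0, 226.1], [370.8, 226.5], [372.9, 226.4], [375.0, 225.6], [377.3, 224.2], [379.8, 222.0], [382.5, 218.9]]
```

The wrist view, with its own pose reading, now agrees with the top camera. Next I descend behind the panel's far edge with the fingers shut.

Emit:
{"api": "step_arm", "payload": {"targets": [[[1, -0.9, 0.9, 0, 255], [2, -1.7, 1.6, 0, 255], [3.2, -2.1, 1.9, 0, 255], [4.4, -2.1, 1.9, 0, 255], [5.6, -2.1, 1.9, 0, 255], [6.4, -2.1, 1.9, 0, 255], [6.6, -2.1, 1.9, 0, 255], [6.6, -2.1, 1.9, 0, 255]]]}}

```text
clock: 4.05
tcp_pos: [0.6017, 0.0147, 0.1645]
tcp_rot: [0.705, 0.028, 0.708, -0.028]
wrist_force: [-0.9, -0.4, 0.6]
gripper_width: -0.001
```

```bash
python3 - <<'E'
from fit import *
go([.232,.093,.145],0)
o=get_obs();p=camera('wrist');save(p,'w3');go([.232,.093,.145],0)
p=camera('scene');save(p,'s3');a=cv2.imread('pics/s3.png')[100:260,200:440];cv2.imwrite('pics/s3c.png',cv2.resize(a,None,fx=3.3,fy=3.3,interpolation=cv2.INTER_CUBIC))
E
```

```text
t 4.05 easel TCP [0.2334 0.0932] z 0.1645 yaw 0.003 F [-0.9 -0.4  0.6] w -0.001
shift [ 0.65 -0.   -0.04] spin 0.03
t 4.1 easel TCP [0.2347 0.0932] z 0.1663 yaw 0.003 F [ 0.5 -0.5 -0.1] w 0.003
shift [ 0.71 -0.01 -0.09] spin 0.03
```

View pics/w3.png

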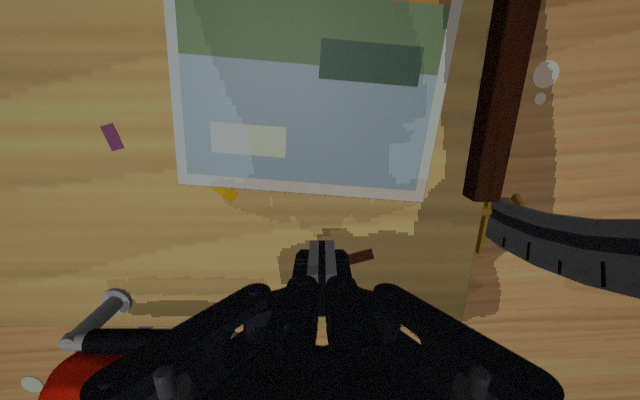

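View pics/s3c.png

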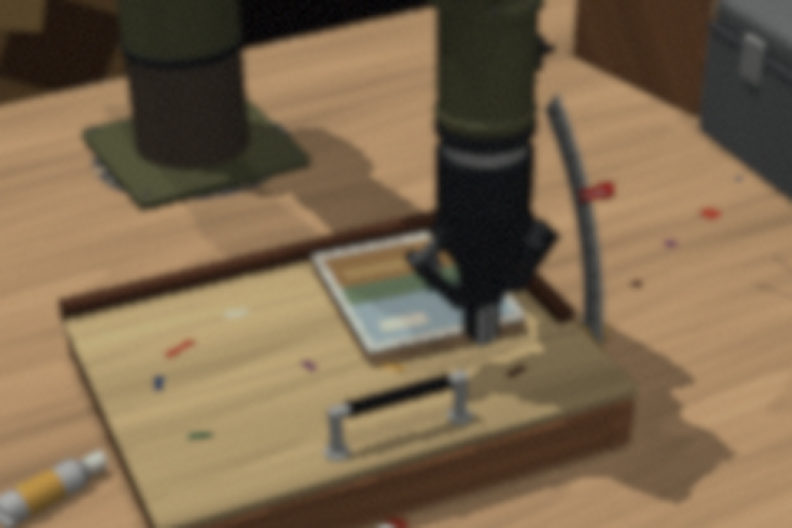

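Emit:
{"api": "step_arm", "payload": {"targets": [[[0.2, 0, -0.05, 0, 255], [0.4, 0, -0.05, 0, 255], [0.6, 0, -0.05, 0, 255], [0.7, 0, -0.05, 0, 255], [0.7, 0, -0.05, 0, 255]]]}}

```text
clock: 4.57
tcp_pos: [0.6009, 0.0135, 0.1442]
tcp_rot: [0.706, 0.029, 0.707, -0.029]
wrist_force: [1.0, 0.3, 0.3]
gripper_width: 0.001
```

```bash
python3 - <<'E'
from fit import *
go([.187,.093,.145],0)
E
```

```text
t 4.57 easel TCP [0.2328 0.0919] z 0.1442 yaw 0.001 F [1.  0.3 0.3] w 0.001
shift [-0.02  0.04 -1.53] spin 0.01
```

Emit:
{"api": "step_arm", "payload": {"targets": [[[0, 0, -0.3, 0, 255], [0, 0, -0.6, 0, 255], [0, 0, -0.85, 0, 255], [0, 0, -1.05, 0, 255], [0, 0, -1.2, 0, 255], [0, 0, -1.35, 0, 255], [0, 0, -1.4, 0, 255], [0, 0, -1.4, 0, 255]]]}}

```text
clock: 5.23
tcp_pos: [0.5592, 0.017, 0.145]
tcp_rot: [0.706, 0.029, 0.707, -0.029]
wrist_force: [0.2, 0.3, 0.5]
gripper_width: -0.007
```

```bash
python3 - <<'E'
from fit import *
go([.187,.093,.145],0)
o=get_obs();p=camera('wrist');save(p,'w4');go([.187,.093,.145],0)
E
```

```text
t 5.23 easel TCP [0.1909 0.092 ] z 0.145 yaw 0.001 F [0.2 0.3 0.5] w -0.007
shift [-0.    0.03 -0.13] spin 0.01
t 5.28 easel TCP [0.191 0.092] z 0.1449 yaw 0.001 F [-0.2  0.4  0.7] w 0.002
shift [-0.    0.03 -0.13] spin 0.01
```

View pics/w4.png

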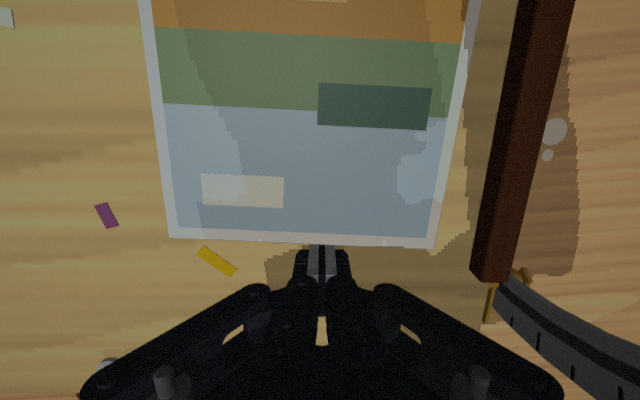

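Emit:
{"api": "step_arm", "payload": {"targets": [[[0, 0, -0.1, 0, 255], [0, 0, -0.2, 0, 255], [0, 0, -0.3, 0, 255], [0, 0, -0.3, 0, 255]]]}}

```text
clock: 5.62
tcp_pos: [0.5561, 0.0205, 0.1464]
tcp_rot: [0.711, 0.031, 0.702, -0.026]
wrist_force: [9.2, 3.7, -0.9]
gripper_width: 0.002
```

```bash
python3 - <<'E'
from fit import *
go([.187,.093,.145],0)
o=get_obs();p=camera('wrist');save(p,'w5');go([.187,.093,.145],0)
E
```

```text
t 5.62 easel TCP [0.1876 0.0952] z 0.1464 yaw 0.002 F [ 9.2  3.7 -0.9] w 0.002
shift [ 0.05 -0.07 -0.02] spin 0.02
t 5.67 easel TCP [0.1876 0.0951] z 0.1464 yaw 0.002 F [9.2 2.5 0. ] w -0.002
shift [ 0.05 -0.07 -0.02] spin 0.02
```

View pics/w5.png

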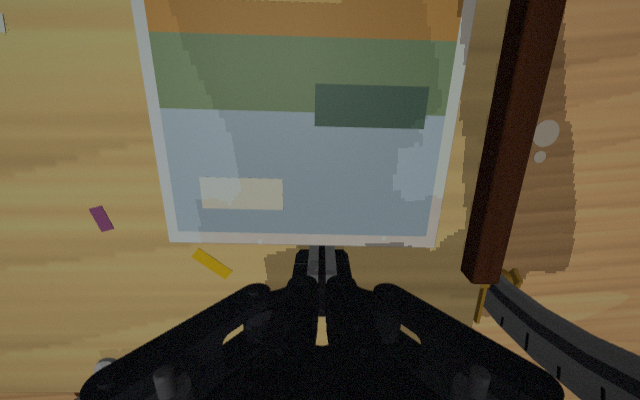

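Panel is now against the ledge (9 N at the expected position). Next is the side push.

Emit:
{"api": "step_arm", "payload": {"targets": [[[0, 0, 0.5, 0, 255], [-0.9, 0, 0.5, 0, 255], [-1.6, -0.8, 0, 0, 255], [-1.6, -1.9, -0.8, 0, 255], [-1.6, -3, -1.6, 0, 255], [-1.6, -3.8, -2.4, 0, 255], [-1.6, -4.1, -3, 0, 255], [-1.6, -4.1, -3, 0, 255]]]}}

```text
clock: 6.33
tcp_pos: [0.4447, -0.1008, 0.1927]
tcp_rot: [0.703, 0.03, 0.709, -0.032]
wrist_force: [-0.9, -0.8, 0.2]
gripper_width: -0.002
```

```bash
python3 - <<'E'
from fit import *
go([.096,-.028,.145],0)
o=get_obs();p=camera('wrist');save(p,'w6')
p=camera('top');save(p,'t6');cv2.imwrite('pics/t6c.png',cv2.resize(cv2.imread('pics/t6.png')[130:290,220:400],None,fx=3.6,fy=3.6,interpolation=cv2.INTER_CUBIC))
go([.096,-.028,.145],0)
E
```

```text
t 6.33 easel TCP [ 0.0866 -0.035 ] z 0.1927 yaw -0.005 F [-0.9 -0.8  0.2] w -0.002
shift [1.59 0.24 0.33] spin -0.04
t 6.43 easel TCP [ 0.0918 -0.0315] z 0.193 yaw 0.0 F [1.6 1.2 1.1] w -0.003
shift [1.6  0.12 0.14] spin 0.0
```

View pics/w6.png

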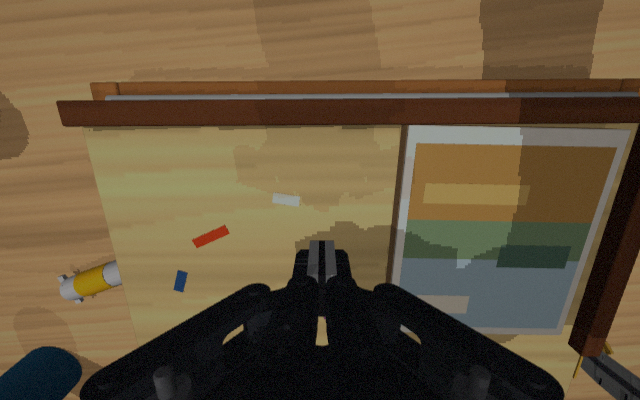

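View pics/t6c.png

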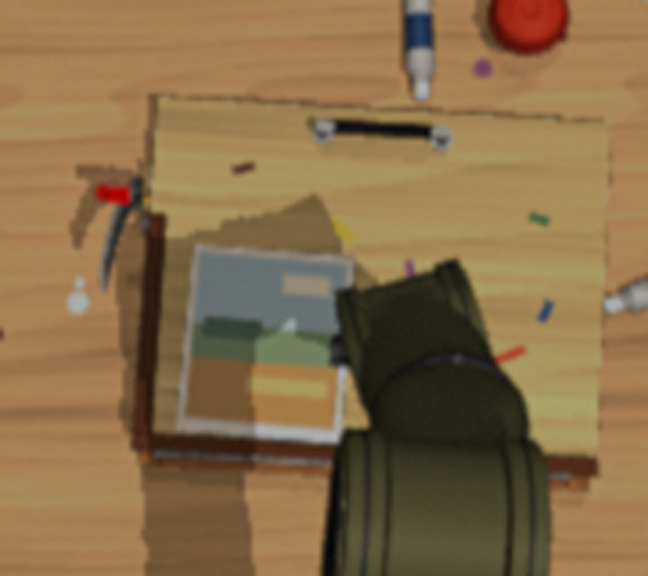

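Emit:
{"api": "step_arm", "payload": {"targets": [[[0.4, 0, 0.1, 0, 255], [0.9, 0, 0.1, 0, 255], [1.4, 0, 0.1, 0, 255], [1.55, 0, 0.1, 0, 255], [1.55, 0.4, 0.1, 0, 255], [1.55, 0.8, 0.1, 0, 255], [1.55, 1.1, 0.1, 0, 255], [1.55, 1.1, 0.1, 0, 255]]]}}

```text
clock: 7.1
tcp_pos: [0.4576, -0.062, 0.1465]
tcp_rot: [0.707, 0.028, 0.706, -0.027]
wrist_force: [0.7, 1.4, 0.3]
gripper_width: -0.003
```

```bash
python3 - <<'E'
from fit import *
go([.096,.03,.145],0)
o=get_obs();p=camera('wrist');save(p,'w7');go([.096,.03,.145],0)
E
```

```text
t 7.1 easel TCP [0.0962 0.0048] z 0.1465 yaw 0.006 F [0.7 1.4 0.3] w -0.003
shift [ 0.05  0.84 -0.  ] spin 0.05
t 7.15 easel TCP [0.096  0.0034] z 0.1466 yaw 0.004 F [-0.1  0.1 -1. ] w -0.006
shift [0.05 0.89 0.  ] spin 0.04
```

View pics/w7.png

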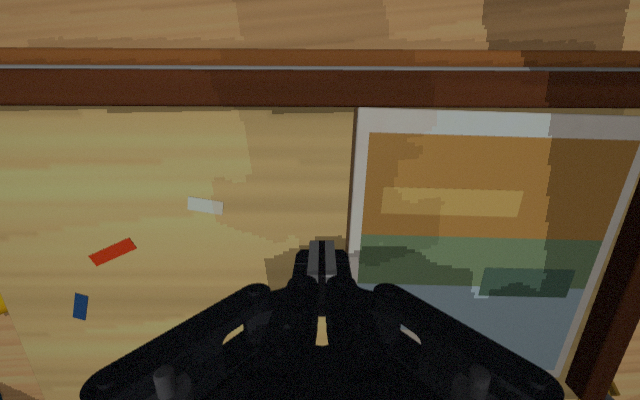

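Emit:
{"api": "step_arm", "payload": {"targets": [[[0, 0.15, 0, 0, 255], [0, 0.3, 0, 0, 255], [0, 0.45, 0, 0, 255], [0, 0.6, 0, 0, 255], [0, 0.75, 0, 0, 255], [0, 0.85, 0, 0, 255], [0, 0.85, 0, 0, 255]]]}}

```text
clock: 7.73
tcp_pos: [0.4587, -0.0386, 0.1464]
tcp_rot: [0.707, 0.029, 0.706, -0.028]
wrist_force: [0.4, 0.5, 0.6]
gripper_width: -0.002
```

```bash
python3 - <<'E'
from fit import *
go([.096,.03,.145],0)
o=get_obs();p=camera('wrist');save(p,'w8');go([.096,.03,.145],0)
E
```

```text
t 7.73 easel TCP [0.0954 0.0282] z 0.1464 yaw 0.002 F [0.4 0.5 0.6] w -0.002
shift [0.05 0.06 0.02] spin 0.02
t 7.78 easel TCP [0.0953 0.028 ] z 0.1464 yaw 0.002 F [ 0.1 -0.1 -0.2] w -0.003
shift [0.05 0.07 0.02] spin 0.02
```

View pics/w8.png

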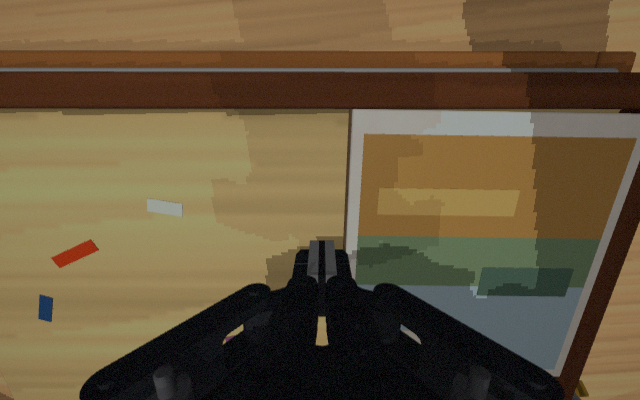

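Panel is nearly at the batten. I'll keep pushing until force builds.

Emit:
{"api": "step_arm", "payload": {"targets": [[[0, 0.1, 0, 0, 255], [0, 0.2, 0, 0, 255], [0, 0.3, 0, 0, 255], [0, 0.3, 0, 0, 255]]]}}

```text
clock: 8.12
tcp_pos: [0.4604, -0.0362, 0.1467]
tcp_rot: [0.707, 0.029, 0.706, -0.034]
wrist_force: [3.0, -14.8, -0.1]
gripper_width: 0.005
```

```bash
python3 - <<'E'
from fit import *
go([.096,.03,.145],0)
E
```

```text
t 8.12 easel TCP [0.0968 0.0308] z 0.1467 yaw -0.007 F [  3.  -14.8  -0.1] w 0.005
shift [ 0.06 -0.03 -0.03] spin -0.06
```

Emit:
{"api": "step_arm", "payload": {"targets": [[[0, -0.5, 0, 0, 255], [-0.8, -0.6, 0, 0, 255], [-1.9, -0.3, 0.6, 0, 255], [-2.8, 0.5, 1.5, 0, 255], [-3.7, 1.3, 2.4, 0, 255], [-4.5, 2, 3.3, 0, 255], [-4.8, 2.7, 3.9, 0, 255], [-4.8, 2.7, 3.9, 0, 255]]]}}

```text
clock: 8.78
tcp_pos: [0.5884, 0.048, 0.2942]
tcp_rot: [0.711, 0.03, 0.702, -0.024]
wrist_force: [1.2, 2.1, 0.1]
gripper_width: 0.002
```

Emit:
{"api": "step_arm", "payload": {"targets": [[[0, 0, 0, 0, 255], [0, 0, 0, 0, 255], [0, 0, 0, 0, 255]]]}}

```text
clock: 9.03
tcp_pos: [0.581, 0.0396, 0.2893]
tcp_rot: [0.705, 0.029, 0.708, -0.03]
wrist_force: [0.7, -0.2, 0.1]
gripper_width: 0.001
```

```bash
python3 - <<'E'
from fit import *
o=get_obs();p=camera('wrist');save(p,'w9');pickle.dump(({k:np.array(v) for k,v in o.items()},p['mtx'],p['T_tool_cam']),open('w9.pkl','wb'))
go([.215,.114,.145],0)
a=cv2.imread('pics/w9.png');cv2.imwrite('pics/w9c.png',cv2.resize(a[0:240,200:460],None,fx=2.5,fy=2.5,interpolation=cv2.INTER_CUBIC))
E
```

```text
t 9.08 easel TCP [0.2109 0.1162] z 0.2894 yaw -0.0 F [ 0.1 -0.4 -0.4] w -0.0
shift [ 4.81 -0.07  0.15] spin -0.0
```

View pics/w9.png

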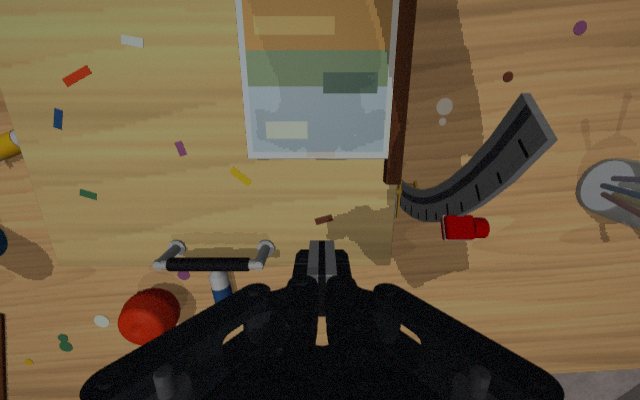

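View pics/w9c.png

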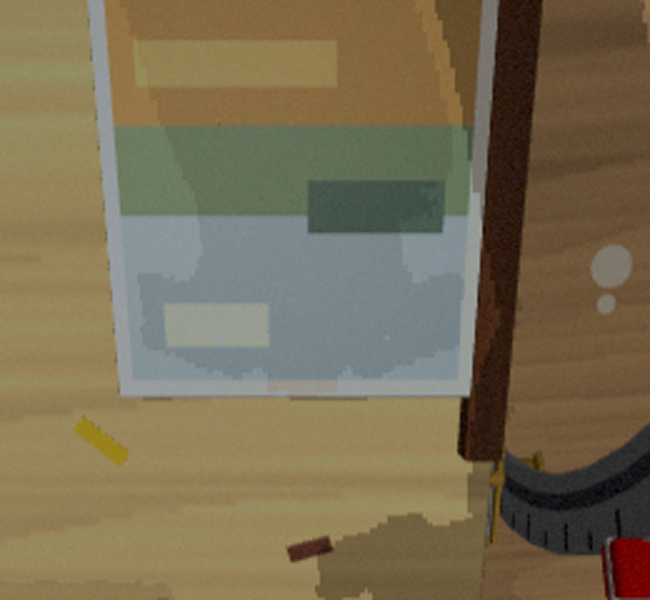

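Emit:
{"api": "step_arm", "payload": {"targets": [[[1.2, -0.1, 0.1, 0, 255], [2.5, -0.1, 0.1, 0, 255], [3.7, -0.1, 0.1, 0, 255], [4.6, -0.1, 0.1, 0, 255], [4.8, -0.1, 0, 0, 255], [4.8, -0.1, -0.2, 0, 255], [4.8, -0.1, -0.4, 0, 255], [4.8, -0.1, -0.5, 0, 255]]]}}

```text
clock: 9.75
tcp_pos: [0.5669, 0.039, 0.1481]
tcp_rot: [0.707, 0.029, 0.706, -0.029]
wrist_force: [-0.5, -0.2, -0.7]
gripper_width: -0.002
```

```bash
python3 - <<'E'
from fit import *
go([.187,.114,.145],0)
E
```

```text
t 9.75 easel TCP [0.1967 0.1145] z 0.1481 yaw 0.001 F [-0.5 -0.2 -0.7] w -0.002
shift [ 0.1  -0.02 -0.32] spin 0.01
```

Emit:
{"api": "step_arm", "payload": {"targets": [[[0.05, 0, -0.15, 0, 255], [0.05, 0, -0.25, 0, 255], [0.05, 0, -0.35, 0, 255], [0.05, 0, -0.45, 0, 255], [0.05, 0, -0.5, 0, 255], [0.05, 0, -0.5, 0, 255]]]}}

```text
clock: 10.25
tcp_pos: [0.5562, 0.0398, 0.1462]
tcp_rot: [0.71, 0.03, 0.703, -0.029]
wrist_force: [6.7, -1.7, -1.6]
gripper_width: 0.001
```

```bash
python3 - <<'E'
from fit import *
go([.187,.114,.145],0)
o=get_obs();p=camera('wrist');save(p,'w10')
E
```

```text
t 10.25 easel TCP [0.186  0.1145] z 0.1462 yaw 0.0 F [ 6.7 -1.7 -1.6] w 0.001
shift [ 0.04 -0.02  0.03] spin 0.0
```

View pics/w10.png

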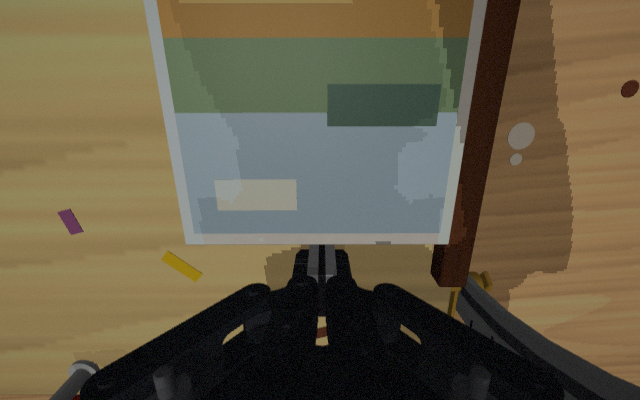

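```bash
python3 - <<'E'
from fit import *
o,m,T=pickle.load(open('w9.pkl','rb'));p=dict(mtx=m,T_tool_cam=T);e=np.load('easel.npy');s=e[2];R=np.array([[np.cos(s),np.sin(s)],[-np.sin(s),np.cos(s)]])
for q in [(165,264),(248,265)]: print(R@(atz(p,q,.106,o)[:2]-e[:2]))
print(np.round(proj(p,E2W(e,[[.285,-.042,.103],[.285,.042,.103],[.206,.184,.079],[.176,.044,.083],[.176,.184,.083]]),o),1))
go([.285,0,.25],1.5708)
print(get_obs()['joints'])
E
```

```text
[ 0.28251947 -0.04525329]
[0.28361296 0.04068389]
[[170.  264.6]
 [250.1 264.6]
 [386.  185.9]
 [248.4 157.8]
 [389.  157.8]]
t 10.3 easel TCP [0.186  0.1144] z 0.1462 yaw 0.0 F [ 6.7 -2.4  0.5] w -0.003
shift [-3.44 -3.81  3.33] spin -15.0
[-0.0610486   0.83770437 -0.15817373  1.8976602   0.29366584  0.41914751
  1.0521373 ]
```

Emit:
{"api": "step_arm", "payload": {"targets": [[[0, 0, 0.7, 0, 255], [-0.8, 0, 0.8, 0, 255], [-1.9, -0.4, 1, -1, 200], [-2.8, -1.2, 1.5, -2, 150], [-3.5, -2, 2.2, -3.1, 100], [-3.6, -2.8, 2.8, -4.2, 50], [-3.6, -3.5, 3.2, -5.3, 0], [-3.6, -3.8, 3.3, -6.4, 0]]]}}

```text
clock: 10.97
tcp_pos: [0.6431, -0.0869, 0.2535]
tcp_rot: [0.677, -0.206, 0.676, 0.203]
wrist_force: [0.3, -0.8, -0.2]
gripper_width: 0.846
```

```bash
python3 - <<'E'
from fit import *
go([.285,0,.22],1.5708)
print(get_obs()['joints'])
E
```

```text
t 10.97 easel TCP [ 0.2831 -0.0046] z 0.2535 yaw 0.671 F [ 0.3 -0.8 -0.2] w 0.846
shift [1.12 0.09 0.15] spin -8.59
[ 0.30277222  0.80694038 -0.45902837  1.53117696  0.42497663  0.90122908
  1.85917118]
```

Negative spin takes joint 7 toward its limit, so I'll use the equivalent half-turned grasp by spinning the other way.

Emit:
{"api": "step_arm", "payload": {"targets": [[[0, 0, 0, 1.1, 0], [0, 0, 0, 2.2, 0], [0, 0, 0, 3.3, 0], [0, 0, 0, 4.4, 0], [0, 0, 0, 5.5, 0], [0, 0, 0, 6.6, 0], [0, 0, 0, 7.7, 0], [0, 0, 0, 8.8, 0]]]}}

```text
clock: 11.63
tcp_pos: [0.6412, -0.0815, 0.2529]
tcp_rot: [0.697, 0.119, 0.697, -0.119]
wrist_force: [0.4, 0.9, -0.1]
gripper_width: 0.996
```

Emit:
{"api": "step_arm", "payload": {"targets": [[[0, 0, 0, 1.1, 0], [0, 0, 0, 2.2, 0], [0, 0, 0, 3.3, 0], [0, 0, 0, 4.4, 0], [0, 0, 0, 5.5, 0], [0, 0, 0, 6.6, 0], [0, 0, 0, 7.7, 0], [0, 0, 0, 8.8, 0]]]}}

```text
clock: 12.3
tcp_pos: [0.6412, -0.0813, 0.2529]
tcp_rot: [0.571, 0.417, 0.572, -0.417]
wrist_force: [-1.0, 0.3, 0.1]
gripper_width: 1.001
```

```bash
python3 - <<'E'
from fit import *
go([.285,0,.22],-1.5708)
print(get_obs()['joints'])
E
```

```text
t 12.3 easel TCP [0.2808 0.0008] z 0.2529 yaw -1.177 F [-1.   0.3  0.1] w 1.001
shift [1.1  0.12 0.08] spin 3.76
[ 0.02339678  0.77530118  0.05918375  1.5536246  -0.05751989  0.81513752
  0.41567794]
```

Emit:
{"api": "step_arm", "payload": {"targets": [[[0.3, 0.1, 0.1, 1.1, 0], [0.6, 0.1, 0.1, 2.2, 0], [0.9, 0.1, 0.1, 3.3, 0], [1.1, 0.1, 0.1, 3.8, 0], [1.1, 0.1, 0.1, 3.8, 0], [1.1, 0.1, 0.1, 3.8, 0], [1.1, 0.1, 0.1, 3.8, 0]]]}}

```text
clock: 12.88
tcp_pos: [0.6456, -0.0834, 0.2203]
tcp_rot: [0.48, 0.52, 0.479, -0.52]
wrist_force: [-0.2, -0.3, 0.3]
gripper_width: 0.995
```

```bash
python3 - <<'E'
from fit import *
go([.284,0,.157],-1.5708)
o=get_obs();p=camera('wrist');save(p,'w11')
print(np.round(proj(p,E2W(np.load('easel.npy'),[[.285,-.042,.103],[.285,.042,.103]]),o),1))
E
```

```text
t 12.88 easel TCP [ 0.2853 -0.001 ] z 0.2203 yaw -1.568 F [-0.2 -0.3  0.3] w 0.995
shift [ 2.11 -0.04 -0.03] spin 0.03
[[322.2 273.6]
 [322.6 166.6]]
```

View pics/w11.png

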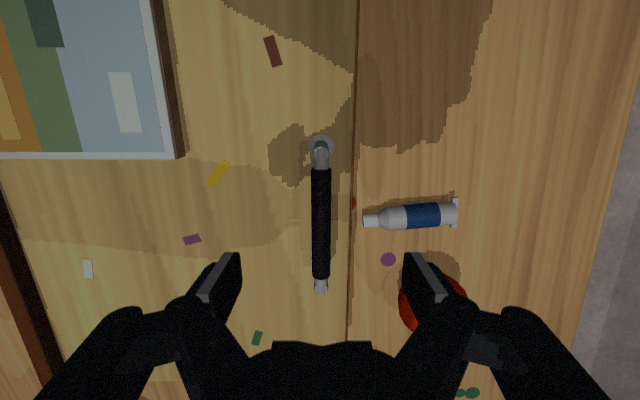

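Emit:
{"api": "step_arm", "payload": {"targets": [[[0.6, 0, 0, 0, 0], [1.2, 0, 0, 0, 0], [1.8, 0, 0, 0, 0], [2.1, 0, 0, 0, 0], [2.1, 0, 0, 0, 0], [2.1, 0, 0, 0, 120], [2.1, 0, 0, 0, 255], [2.1, 0, 0, 0, 255]]], "newtons": 60}}

```text
clock: 13.6
tcp_pos: [0.6463, -0.0837, 0.1582]
tcp_rot: [0.48, 0.521, 0.478, -0.519]
wrist_force: [0.2, -0.7, -0.3]
gripper_width: 0.607
```

Emit:
{"api": "step_arm", "payload": {"targets": [[[0, 0, 0, 0, 255], [0, 0, 0, 0, 255], [0, 0, 0, 0, 255], [0, 0, 0, 0, 255], [0, 0, 0, 0, 255], [0, 0, 0, 0, 255]]]}}

```text
clock: 14.1
tcp_pos: [0.6452, -0.0835, 0.1575]
tcp_rot: [-0.479, -0.52, -0.479, 0.52]
wrist_force: [-2.5, 0.1, 4.7]
gripper_width: 0.138
```

```bash
python3 - <<'E'
from fit import *
go([.285,0,.157],-1.5708)
o=get_obs();p=camera('wrist');save(p,'w12')
p=camera('scene');save(p,'s12');a=cv2.imread('pics/s12.png')[100:260,200:440];cv2.imwrite('pics/s12c.png',cv2.resize(a,None,fx=3.3,fy=3.3,interpolation=cv2.INTER_CUBIC))
E
```

```text
t 14.1 easel TCP [ 0.285 -0.001] z 0.1575 yaw -1.57 F [-2.5  0.1  4.7] w 0.138
shift [ 0.02  0.   -0.03] spin 0.01
```

View pics/w12.png

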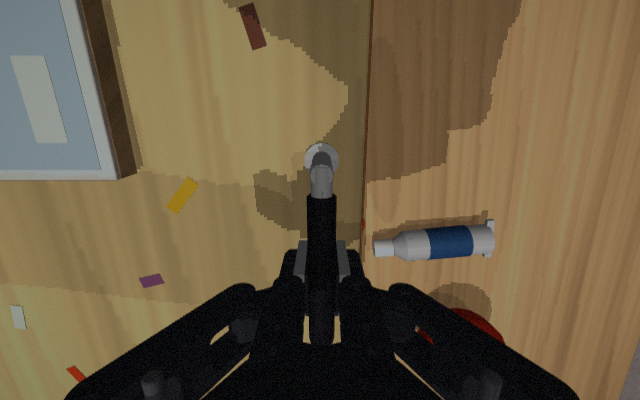

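View pics/s12c.png

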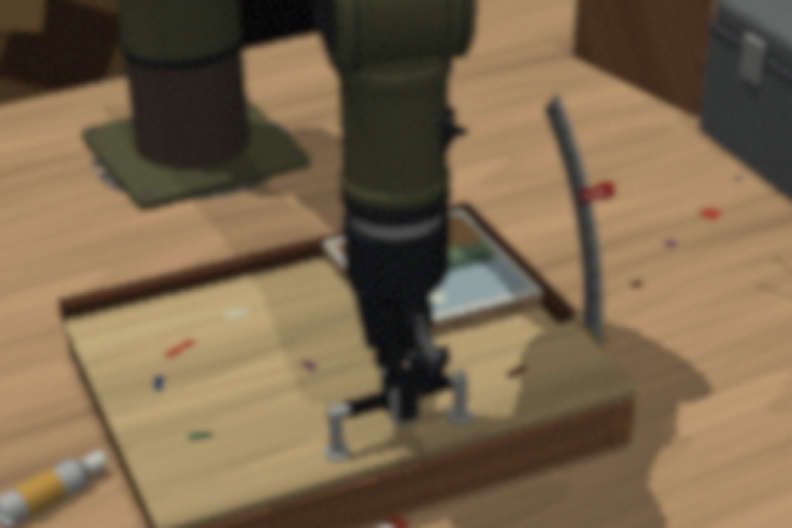

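```bash
python3 - <<'E'
import numpy as np
for t in np.arange(0,.66,.02): 
    c,s=np.cos(t),np.sin(t); print(round(t,2), 'dx',round(-(.285*s+.043*(c-1))/.03,2),'dy',round((.285*(c-1)-.043*s)/.03,2))
E
```

```text
0.0 dx -0.0 dy 0.0
0.02 dx -0.19 dy -0.03
0.04 dx -0.38 dy -0.06
0.06 dx -0.57 dy -0.1
0.08 dx -0.75 dy -0.14
0.1 dx -0.94 dy -0.19
0.12 dx -1.13 dy -0.24
0.14 dx -1.31 dy -0.29
0.16 dx -1.5 dy -0.35
0.18 dx -1.68 dy -0.41
0.2 dx -1.86 dy -0.47
0.22 dx -2.04 dy -0.54
0.24 dx -2.22 dy -0.61
0.26 dx -2.39 dy -0.69
0.28 dx -2.57 dy -0.77
0.3 dx -2.74 dy -0.85
0.32 dx -2.92 dy -0.93
0.34 dx -3.09 dy -1.02
0.36 dx -3.25 dy -1.11
0.38 dx -3.42 dy -1.21
0.4 dx -3.59 dy -1.31
0.42 dx -3.75 dy -1.41
0.44 dx -3.91 dy -1.52
0.46 dx -4.07 dy -1.62
0.48 dx -4.22 dy -1.74
0.5 dx -4.38 dy -1.85
0.52 dx -4.53 dy -1.97
0.54 dx -4.68 dy -2.09
0.56 dx -4.83 dy -2.21
0.58 dx -4.97 dy -2.34
0.6 dx -5.11 dy -2.47
0.62 dx -5.25 dy -2.6
0.64 dx -5.39 dy -2.74
```

Emit:
{"api": "step_arm", "payload": {"targets": [[[-0.1, 0, 0, 0, 255], [-0.28, -0.05, 0, 0, 255], [-0.47, -0.08, 0, 0, 255], [-0.66, -0.12, 0, 0, 255], [-0.85, -0.16, 0, 0, 255], [-1.04, -0.21, 0, 0, 255], [-1.22, -0.26, 0, 0, 255], [-1.31, -0.29, 0, 0, 255]]]}}

```text
clock: 14.87
tcp_pos: [0.6364, -0.0827, 0.197]
tcp_rot: [-0.479, -0.52, -0.479, 0.52]
wrist_force: [-0.4, -0.5, -5.6]
gripper_width: 0.138
```

```bash
cat > th.py <<'E'
from fit import *
def st():
    o=get_obs();e=np.load('easel.npy');s=e[2];l=np.array(o['tcp_pos'])[:2]-e[:2]
    x=np.cos(s)*l[0]+np.sin(s)*l[1];z=o['tcp_pos'][2]-.054
    # theta by angle of grasp point about hinge (0,.06), z corrected for grasp offset
    th=np.arctan2(z-.06,x)-np.arctan2(.043,.285)
    print('t',round(float(o['clock']),2),'theta',round(th,3),'r',round(np.hypot(z-.06,x),4),'y',round(-np.sin(s)*l[0]+np.cos(s)*l[1],4),'F',np.round(o['wrist_force'],1),'M',np.round(o['ft_torque'],2),'w',round(float(o['gripper_width']),3))
    return o,th
E
python3 - <<'E'
from th import *
st()
p=camera('scene');save(p,'s13');a=cv2.imread('pics/s13.png')[100:260,200:440];cv2.imwrite('pics/s13c.png',cv2.resize(a,None,fx=3.3,fy=3.3,interpolation=cv2.INTER_CUBIC))
E
```

```text
t 14.87 theta 0.142 r 0.2883 y -0.001 F [-0.4 -0.5 -5.6] M [-0.02  0.05  0.  ] w 0.138
```

View pics/s13c.png

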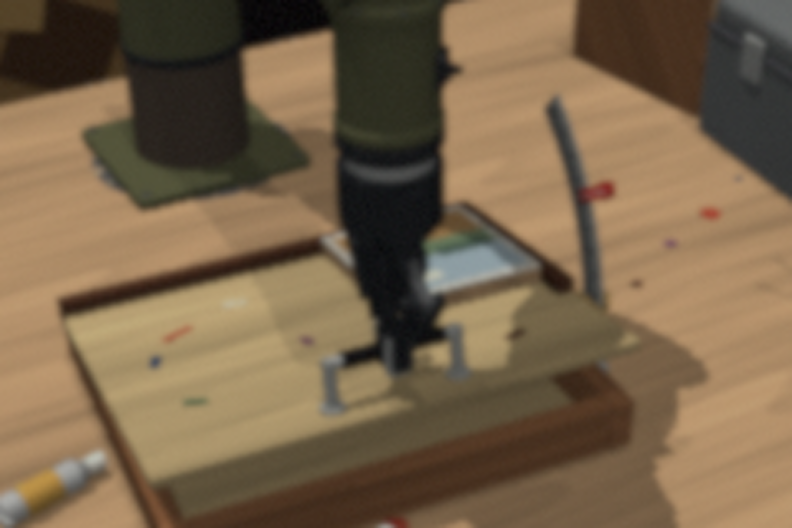

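The board lifts smoothly in the grip, so I continue.

Emit:
{"api": "step_arm", "payload": {"targets": [[[-0.19, -0.06, 0, 0, 255], [-0.42, -0.13, 0, 0, 255], [-0.65, -0.22, 0, 0, 255], [-0.91, -0.32, 0, 0, 255], [-1.17, -0.43, 0, 0, 255], [-1.43, -0.55, 0, 0, 255], [-1.66, -0.66, 0, 0, 255], [-1.78, -0.73, 0, 0, 255]]]}}

```text
clock: 15.58
tcp_pos: [0.6143, -0.0809, 0.2507]
tcp_rot: [0.479, 0.52, 0.479, -0.52]
wrist_force: [-0.3, 0.4, -5.1]
gripper_width: 0.139
```

```bash
python3 -c "
from th import *
st()"
```

```text
t 15.58 theta 0.344 r 0.2884 y -0.0011 F [-0.3  0.4 -5.1] M [-0.02  0.08  0.03] w 0.139
```

Emit:
{"api": "step_arm", "payload": {"targets": [[[-0.13, -0.07, 0, 0, 255], [-0.33, -0.19, 0, 0, 255], [-0.5, -0.29, 0, 0, 255], [-0.66, -0.39, 0, 0, 255], [-0.82, -0.5, 0, 0, 255], [-0.98, -0.6, 0, 0, 255], [-1.13, -0.72, 0, 0, 255], [-1.29, -0.83, 0, 0, 255]]]}}

```text
clock: 16.25
tcp_pos: [0.5899, -0.0789, 0.2888]
tcp_rot: [0.479, 0.52, 0.479, -0.52]
wrist_force: [0.7, 0.7, -5.1]
gripper_width: 0.144
```

Emit:
{"api": "step_arm", "payload": {"targets": [[[0, 0, 0, 0, 255], [0, 0, 0, 0, 255], [0, 0, 0, 0, 255]]]}}

```text
clock: 16.5
tcp_pos: [0.5903, -0.079, 0.2883]
tcp_rot: [0.479, 0.52, 0.479, -0.52]
wrist_force: [-0.5, -0.9, -4.0]
gripper_width: 0.139
```

```bash
python3 - <<'E'
from th import *
st()
p=camera('scene');save(p,'s14');a=cv2.imread('pics/s14.png')[90:250,250:470];cv2.imwrite('pics/s14c.png',cv2.resize(a,None,fx=3.6,fy=3.6,interpolation=cv2.INTER_CUBIC))
for n in ['pointer','clip_mark','panel_corner','board_corner']: print(n,[(np.round(px(q),1),round(q['conf'],2)) for q in finder.spot_point(n,p)[:2]])
p=camera('top');save(p,'t14');a=cv2.imread('pics/t14.png')[130:290,220:400];cv2.imwrite('pics/t14c.png',cv2.resize(a,None,fx=3.6,fy=3.6,interpolation=cv2.INTER_CUBIC))
for n in ['pointer','clip_mark','panel_corner','board_corner']: print(n,[(np.round(px(q),1),round(q['conf'],2)) for q in finder.spot_point(n,p)[:2]])
p=camera('wrist');save(p,'w14')
E
```

```text
t 16.5 theta 0.499 r 0.2885 y -0.0011 F [-0.5 -0.9 -4. ] M [-0.02 -0.14 -0.05] w 0.139
pointer [(array([378.6, 163.8]), 0.63), (array([184.8, 297.9]), 0.56)]
clip_mark [(array([375.1, 160.6]), 0.61)]
panel_corner [(array([339.7, 165.1]), 0.91)]
board_corner []
pointer [(array([254.6, 180.6]), 0.82)]
clip_mark [(array([258.4, 251.4]), 0.53), (array([253.6, 185.6]), 0.5)]
panel_corner [(array([260.4, 249.1]), 0.95), (array([251.2, 184.6]), 0.17)]
board_corner [(array([260.6, 252.9]), 0.71), (array([407. , 211.1]), 0.49)]
```

View pics/s14c.png

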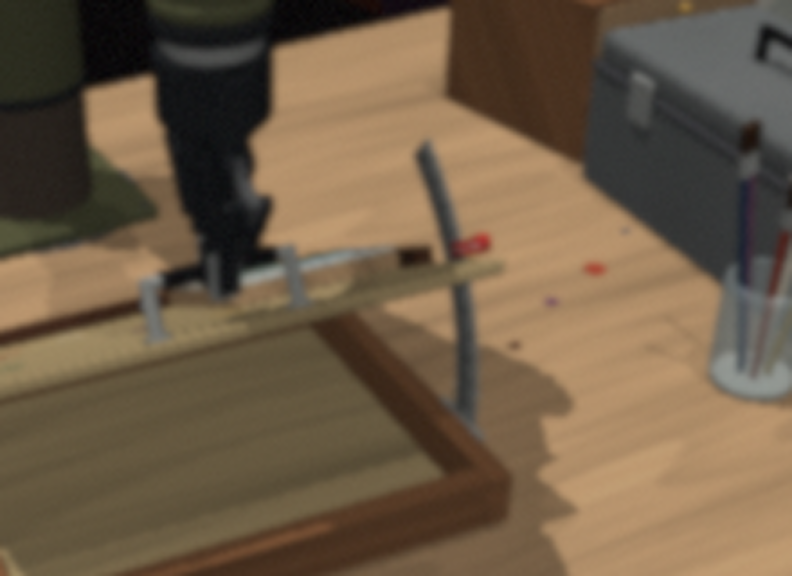

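View pics/t14c.png

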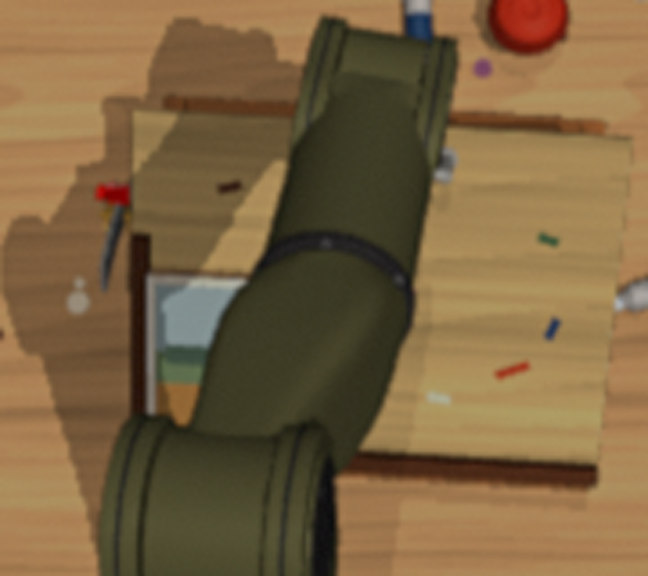

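View pics/w14.png

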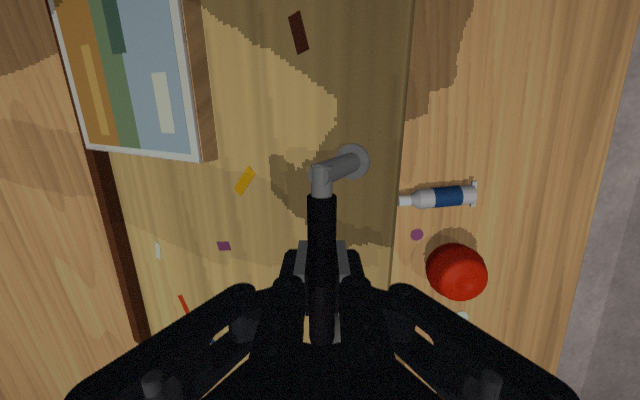

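```bash
python3 - <<'E'
import cv2,numpy as np
z=lambda f,r0,r1,c0,c1:cv2.resize(cv2.imread(f'pics/{f}.png')[r0:r1,c0:c1],(400,300),interpolation=cv2.INTER_NEAREST)
im=np.vstack([np.hstack([z('scene0',145,169,366,398),z('top0',172,196,236,268)]),np.hstack([z('w1',207,249,355,411),z('w9',205,250,425,485)])])
cv2.imwrite('pics/clips.png',im)
E
```

```text
(no output)
```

View pics/clips.png

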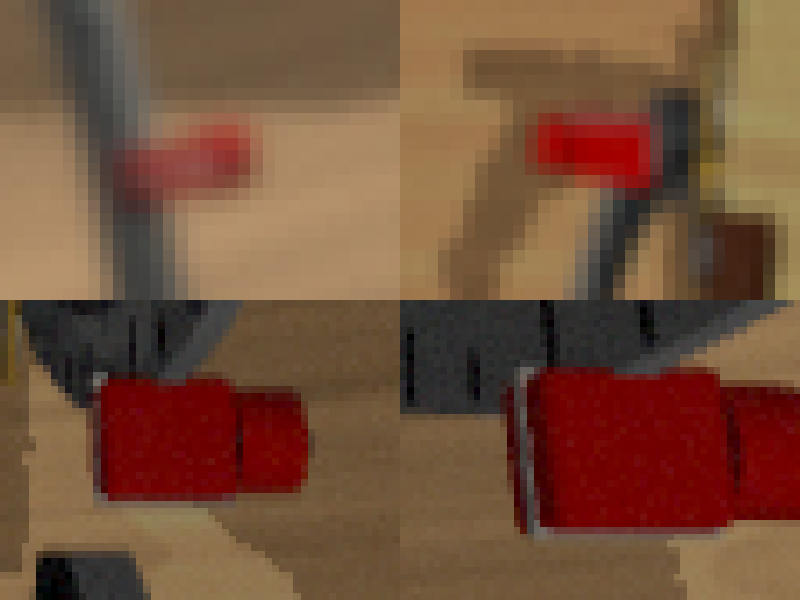

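```bash
python3 - <<'E'
from th import *
p=camera('scene');t=camera('top');e=np.load('easel.npy')
def B(th,x,y,h): return E2W(e,[[x*np.cos(th)-h*np.sin(th),y,.06+x*np.sin(th)+h*np.cos(th)]])
for n,a in [('farleft top',(.31,.2,.005)),('farleft bot',(.31,.2,-.005)),('handle L post top',(.285,.052,.043)),('handle R post top',(.285,-.052,.043)),('Lpost base',(.285,.052,.005)),('Rpost base',(.285,-.052,.005)),('pointer',(.24,.208,0)),('batten end inner top',(.206,.184,.019))]:
    print(n,np.round(proj(p,B(.5,*a))[0],1),'s14c',np.round((proj(p,B(.5,*a))[0]-[250,90])*3.6,0),'top c',np.round((proj(t,B(.5,*a))[0]-[220,130])*3.6,0), 'flat scenec',np.round((proj(p,B(0,*a))[0]-[170,110])*2.3,0))
for th in (.45,.5,.55,.6,.65):
    print(th,'scene',np.round(proj(p,B(th,.24,.208,0))[0],1),np.round((proj(p,B(th,.24,.208,0))[0]-[250,90])*3.6,0),'top',np.round(proj(t,B(th,.24,.208,0))[0],1))
o,m,T=pickle.load(open('w9.pkl','rb'));q=dict(mtx=m,T_tool_cam=T)
for th in (.45,.5,.55,.6,.65):print(th,'w9',np.round(proj(q,B(th,.24,.208,0),o)[0],1))
E
```

```text
farleft top [390.  160.6] s14c [504. 254.] top c [129. 112.] flat scenec [515. 244.]
farleft bot [390.8 164.5] s14c [507. 268.] top c [131. 108.] flat scenec [514. 251.]
handle L post top [330.1 158.7] s14c [288. 247.] top c [311. 168.] flat scenec [390. 239.]
handle R post top [290.5 168. ] s14c [146. 281.] top c [444. 176.] flat scenec [303. 264.]
Lpost base [333.3 173.8] s14c [300. 302.] top c [314. 152.] flat scenec [390. 266.]
Rpost base [294.  183.5] s14c [159. 337.] top c [443. 159.] flat scenec [304. 291.]
pointer [379.9 162.6] s14c [468. 261.] top c [121. 191.] flat scenec [489. 215.]
batten end inner top [365. 158.] s14c [414. 245.] top c [147. 240.] flat scenec [459. 192.]
0.45 scene [380.7 167. ] [470. 277.] top [254.2 181.6]
0.5 scene [379.9 162.6] [468. 261.] top [253.5 183. ]
0.55 scene [379.  158.2] [464. 246.] top [252.9 184.5]
0.6 scene [378.  153.9] [461. 230.] top [252.2 186.3]
0.65 scene [376.8 149.5] [457. 214.] top [251.5 188.4]
0.45 w9 [441.  227.9]
0.5 w9 [448.  226.8]
0.55 w9 [455.8 224.8]
0.6 w9 [464.6 221.5]
0.65 w9 [474.4 216.8]
```

Emit:
{"api": "step_arm", "payload": {"targets": [[[-0.08, -0.06, 0, 0, 255], [-0.2, -0.16, 0, 0, 255], [-0.3, -0.24, 0, 0, 255], [-0.38, -0.3, 0, 0, 255], [-0.38, -0.3, 0, 0, 255], [-0.38, -0.3, 0, 0, 255], [-0.38, -0.3, 0, 0, 255], [-0.38, -0.3, 0, 0, 255]]]}}

```text
clock: 17.82
tcp_pos: [0.5813, -0.0782, 0.2996]
tcp_rot: [0.479, 0.52, 0.479, -0.52]
wrist_force: [1.1, 0.2, -3.3]
gripper_width: 0.144
```

```bash
python3 - <<'E'
from th import *
o,th=st()
p=camera('scene');save(p,'s15');a=cv2.imread('pics/s15.png')[130:190,330:420];cv2.imwrite('pics/s15c.png',cv2.resize(a,None,fx=8,fy=8,interpolation=cv2.INTER_CUBIC))
t=camera('top');save(t,'t15');a=cv2.imread('pics/t15.png')[150:260,230:350];cv2.imwrite('pics/t15c.png',cv2.resize(a,None,fx=5,fy=5,interpolation=cv2.INTER_CUBIC))
for c in (p,t):
  for n in ['pointer','clip_mark','panel_corner','board_corner']: print(n,[(np.round(px(q),1),round(q['conf'],2)) for q in finder.spot_point(n,c)[:1]])
p=camera('wrist');save(p,'w15')
e=np.load('easel.npy')
def B(x,y,h): return E2W(e,[[x*np.cos(th)-h*np.sin(th),y,.06+x*np.sin(th)+h*np.cos(th)]])
for a in [(.176,.044,.023),(.176,.184,.023),(.176,.044,.005),(.016,.044,.023),(.016,.184,.023)]: print(a,'wrist pred',np.round(proj(p,B(*a),o)[0],1),'top c',np.round((proj(t,B(*a))[0]-[230,150])*5,0))
E
```

```text
t 17.82 theta 0.549 r 0.2885 y -0.0011 F [ 1.1  0.2 -3.3] M [ 0.04 -0.27  0.  ] w 0.144
pointer [(array([379.7, 159.6]), 0.76)]
clip_mark []
panel_corner [(array([215.2, 252.5]), 0.26)]
board_corner [(array([375.6, 160.2]), 0.23)]
pointer [(array([253.8, 183.2]), 0.56)]
clip_mark [(array([260.3, 250.2]), 0.69)]
panel_corner [(array([262.1, 247.8]), 0.92)]
board_corner [(array([261.5, 251.9]), 0.66)]
(0.176, 0.044, 0.023) wrist pred [207.4 160.6] top c [390. 305.]
(0.176, 0.184, 0.023) wrist pred [175.9 -87.7] top c [150. 291.]
(0.176, 0.044, 0.005) wrist pred [227.4 157.1] top c [392. 291.]
(0.016, 0.044, 0.023) wrist pred [103.3 145.8] top c [381. 537.]
(0.016, 0.184, 0.023) wrist pred [ 63.2 -21.7] top c [152. 524.]
```

View pics/s15c.png

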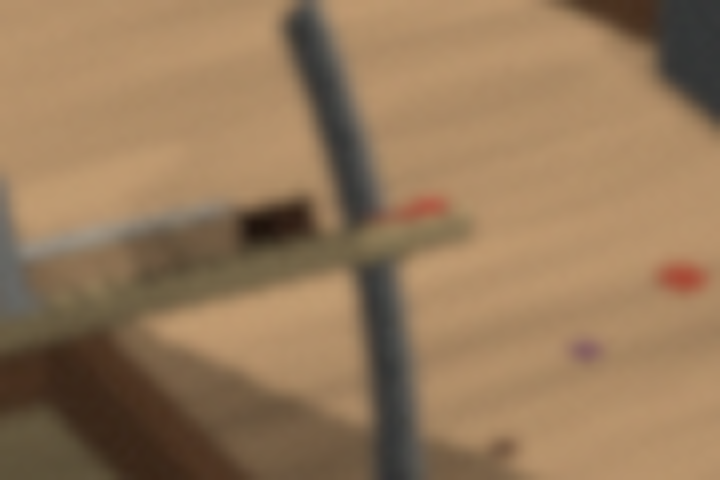

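View pics/t15c.png

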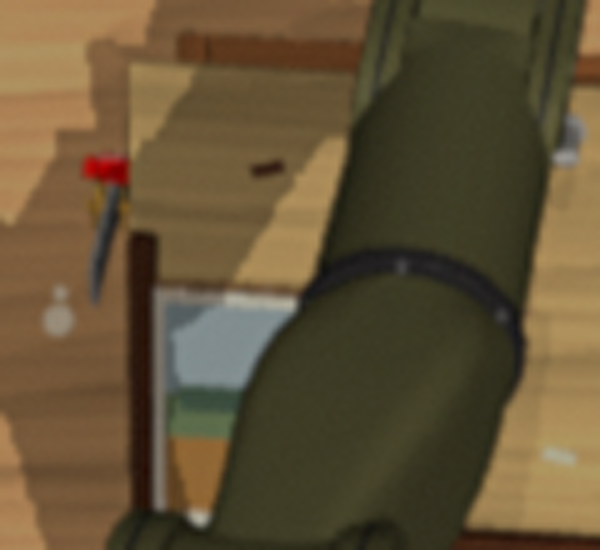

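View pics/w15.png

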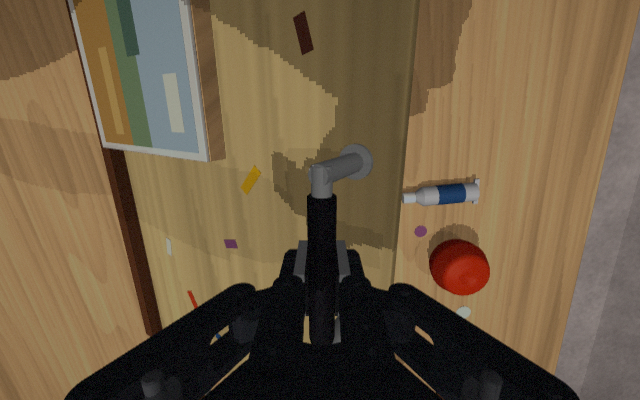

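Panel edges match the home prediction within about 2 px. The pointer and clip agree to about 0.01 rad. One small nudge, then I settle and check.

Emit:
{"api": "step_arm", "payload": {"targets": [[[-0.04, -0.03, 0, 0, 255], [-0.07, -0.06, 0, 0, 255], [-0.07, -0.06, 0, 0, 255], [-0.07, -0.06, 0, 0, 255], [-0.07, -0.06, 0, 0, 255], [-0.07, -0.06, 0, 0, 255], [-0.07, -0.06, 0, 0, 255], [-0.07, -0.06, 0, 0, 255]]]}}

```text
clock: 19.03
tcp_pos: [0.5795, -0.0781, 0.3018]
tcp_rot: [0.479, 0.52, 0.479, -0.52]
wrist_force: [1.8, -0.5, -3.4]
gripper_width: 0.141
```

```bash
python3 - <<'E'
from th import *
o,th=st()
p=camera('wrist');save(p,'w16');e=np.load('easel.npy')
def B(x,y,h): return E2W(e,[[x*np.cos(th)-h*np.sin(th),y,.06+x*np.sin(th)+h*np.cos(th)]])
print([np.round(proj(p,B(*a),o)[0],1).tolist() for a in [(.176,.044,.023),(.016,.044,.023)]])
o,th=st();print(np.abs(o['qd']).max())
E
```

```text
t 19.03 theta 0.559 r 0.2885 y -0.0011 F [ 1.8 -0.5 -3.4] M [ 0.04 -0.33  0.02] w 0.141
[[208.9, 160.4], [106.4, 145.5]]
t 19.08 theta 0.559 r 0.2885 y -0.0011 F [ 1.4 -0.3 -3.5] M [ 0.01 -0.34  0.02] w 0.137
0.0016866775161825534
```

View pics/w16.png

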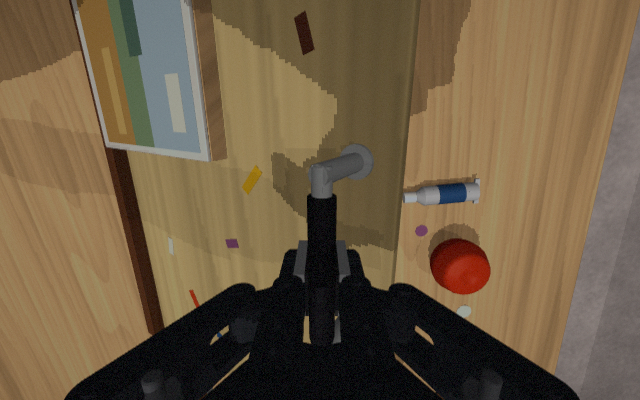

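Panel corners sit at about (210,161) and (106,147) against predicted (209,160) and (106,146). The board is at rest and held, so I'm handing it in.

```bash
python3 -c "
from h import *
print(manip.close_job())"
```

```text
the job is handed in; nothing more can be done
None
```

The panel is home in its corner, and I'm holding the board by the handle at about 0.56 rad, which is my best reading of the red clip. The job was handed in while still gripping, at about 19 s on the clock.

- **Panel:** I pushed it against the ledge, then the batten, then the ledge again, and felt it stop firmly each time (7–15 N). After lifting, two of its corners were within about 2 px of where the home position predicts. The batten edge was last checked by eye with the board flat, because my arm covers part of it now.
- **Board angle:** 0.559 rad from the arm's position, with the arm at rest and the fingers closed on the tube at a 60 N grip setting.
- **Clip angle:** the views gave 0.535 to 0.565 rad, so this is good to about ±0.02, inside the 0.05 allowed. The board's corner hid the pointer's end in the scene camera, so I compared the two angles partly by calculation.
- **Other things on the table:** I touched neither the clip nor the bystanders. In the last pictures, those in view were where they started.

One thing went wrong on the way: I first turned the wrist towards its joint limit, so I turned it back and gripped the handle the other way round.

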